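# Fetch the jigger from behind the canister

## Task

Fetch the steel jigger from under the glass tier: first stand the blue canister that blocks the way on the grey slate, then stand the jigger gently, the same way up, in the terracotta dish. Finally put the canister back upright on the beech board, in the middle of the red sprung stop bar and pressed gently back so that it stays snug against the bar and keeps it slightly pushed in. Do not knock the glass tier or the two whisky glasses.

Things in the scene. Friction and masses are not known exactly. Their poses are not given: they have to be found in the camera images.
- stand: Fixed display stand. Origin: on the table under the middle of the front edge of its glass tier; x points from front (robot side) to back, y left, z up. Beech board, top 20 mm above the table, from 150 mm before the origin to 120 mm behind it, 340 mm wide. Open at front and back; four 12 mm steel posts at y = +-160 mm, x = 20 and 105 mm.
- tier: Clear glass sheet 340 mm wide, from the stand's origin to 125 mm behind it, underside 220 mm, top 228 mm above the table, fixed. Origin: middle of its front edge, underside. The jigger's axis is 5 to 22 mm behind this edge, so a gripper pointing straight down hits the glass: come from the front, tilted 30 to 40 degrees. Fragile: a knock above 8 N breaks it.
- stop_bar: Red bar just above the beech board, 100 mm wide along the stand's y, centred on its y = 0, 10 mm thick, 2 to 18 mm above the board. Front face 48 mm before the tier's edge when free; slides back (stand's +x) up to 10 mm against a spring of 0.5 N per mm, no preload. Origin: on its front face, at the board's top; moves with the bar. More than 18 N damages it.
- canister_mid (a point): Centre (half-way up) of the blue ceramic canister, upright cylinder 60 mm across, 100 mm high, plus a fixed cork lid with a small button: 120 mm in all; 0.45 to 0.65 kg. z: its upright axis. Starts on the board before the bar, not touching it. Let go, its friction on the board (over 1 N) holds it against the pushed-in bar.
- jigger_mid (a point): Centre (half-way up) of the steel jigger, 90 mm high, 0.15 to 0.22 kg: the lower cup is a straight cylinder 48 mm across from 0 to 54 mm height, then a 26 mm waist at 60 mm, then a cup flaring to 36 mm at the top. z is its upright axis. It starts upright on the board under the tier.
- dish: Shallow loose terracotta dish on the table, 136 mm across the rim, 18 mm high; flat inner floor 112 mm across and 6 mm above its underside. Origin: centre of its underside. The jigger goes here.
- slate: Grey slate plate, fixed on the table, 140 x 140 x 10 mm. Origin: centre of its underside. The canister is parked here meanwhile.
- glass_a_mid (a point): Centre (half-way up) of a tulip-shaped whisky glass, 115 mm high, 66 mm across, standing under the tier to the left of the jigger. Leave it alone.
- glass_b_mid (a point): As glass_a, to the right of the jigger. Leave it alone.
Not all that is in view belongs to the job. Leave any pink look-alike of the part that bears canister_mid alone.

How it is judged:
On the way, in this order (a step that is already met when the one before it is completed fails the run):
1. the canister stands upright on the slate, let go (horizontal distance between canister_mid and slate below 0.06 m and height (world z) of canister_mid below 0.074 m and angle between canister_mid's own z axis and vertical below 0.1 rad and contact force between the fingers and canister below 0.05 N), for 0.2 s.
2. the jigger stands upright in the dish, let go (horizontal distance between jigger_mid and dish below 0.034 m and z of jigger_mid in the frame of dish below 0.055 m and angle between jigger_mid's own z axis and vertical below 0.1 rad and contact force between the fingers and jigger below 0.05 N), for 0.2 s.
At the end, for the whole second after the job is handed in: Both upright within 0.1 rad, at rest, let go: the jigger in the dish, within 34 mm of its centre; the canister on the board before the stop bar, within 25 mm of the bar's middle sideways, pressing on the bar with over 0.3 N (bar over 0.6 mm in) (contact force between stop_bar and canister above 0.3 N and y of canister_mid in the frame of stand between -0.025 and 0.025 m and height (world z) of canister_mid between 0.076 and 0.084 m and angle between each of canister_mid, jigger_mid's own z axis and vertical below 0.1 rad and horizontal distance between jigger_mid and dish below 0.034 m and z of jigger_mid in the frame of dish below 0.055 m and linear speed of each of canister, jigger below 0.02 m/s); the robot touches nothing.
It fails at once if the glass tier is knocked with more than 8 N (contact force between anything else and tier above 8 N).
It fails at once if the canister is pressed on the stop bar with more than 18 N (contact force between stop_bar and canister above 18 N).
It fails at once if the jigger is banged down in the dish (over 40 N) (contact force between jigger and dish above 40 N).
It fails at once if a whisky glass is shifted by more than 20 mm or tipped (distance of any of glass_a_mid, glass_b_mid from where it was at the start of the episode above 0.02 m or angle between any of glass_a_mid, glass_b_mid's own z axis and vertical above 0.3 rad).
It also fails if it takes over 72 s, if anything falls off the work surface, if the arm or the gripper's body presses on something with over 40 N, if the wrist force passes 120 N, or if a joint passes its speed limit or range.

## Robot

A 6-joint arm with a two-finger parallel gripper is mounted at the origin on the work surface. World frame = base frame: x ahead of the robot, y to its left, z up, the work surface at z = 0. Lengths are in m, angles in rad, forces in N, time in s.
With the tool pointing down it reaches from about 0.35 to 0.725 m from the base axis. Payload 6 kg.
Tool frame: the origin (TCP) lies on the centre line of the jaws, within the pads' length; the fingertips stand 17 mm ahead of it and the grasp point (between the pads) lies 2 mm behind it; z points along the fingers, x is the direction in which the jaws open and shut, and the axes are right-handed (so a half turn about z gives the same grasp; the last joint's range is limited). The gripper opens to 85 mm and grips with 20 to 120 N. Pads are 22 mm wide; open, the fingers measure 114 mm over their backs; the gripper's body (76 mm by 85 mm) begins 54 mm behind the grasp point. The pads swing forward as they close: fully open they stand 13 mm farther back than shut.
Start: joints at [-0.793, 0.04, 0.085, 0, -1.615, -0.334], TCP at [0.258, -0.542, 0.213] pointing down, gripper open.
Joint ranges: [-2.56, 2.56], [-1.29, 2.01], [-1.08, 1.49], [-3.29, 1.98], [-2.81, -0.18], [-2.99, 2.99]. Speed limits (rad/s): [2.57, 2.57, 3.01, 3.14, 3.14, 3.14].

## Interface

Orientations are given as a unit quaternion [w, x, y, z].
In Python, from plant import readout, cams, bot gives the robot as it stands. The module is installed in compiled form; this text tells all that it offers.
- The arm moves only by the tool move_arm, never from a script. Its argument "series" is a list of rows, each a list of 4 numbers: the shift along the world's x, y, z in mm, then the turn about the world's z in rad. A call has 1 to 5 rows; each row shifts and turns the pose as measured when the row begins; what a row does not reach is not made up. A row lasts 1/8 s, in which the tool goes at most 62.5 mm and 10.7 degrees, less where a joint would pass 70% of its speed; a pose out of reach is approached as far as the arm can. A call is refused whole if a number of a shift passes 62.5 or a number of a turn 0.188, either way. A call with a gripper value outside its range is refused whole. "jaw" is the gripper command: -1 is fully open, 1 is shut, values between are in proportion, set as the call begins (left out, the last holds). The fingers move at their own pace and stop on an object; the grip force is fixed at half the most. Time passes only in rows, so rows that do not move let the fingers close. It gives the time, the measured TCP pose, the force and the opening at its end, in the units of the state.
- readout.get_state(): the state, without advancing time (a new reading comes with each control period).
- cams.grab_frame(name): name is "scene" or "top" or "wrist"; returns a dict with "color" (384x512x3 uint8, red, green, blue), "range_z" (384x512 float32, m along the optical axis (not along the pixel's ray), 0 where there is no reading), "fov_y" (degrees; the focal length in pixels is half the picture's height over the tangent of half this angle, whatever the lens; pixels are square), "cx", "cy" (the principal point, pixels), "distortion" ([k1, k2, p1, p2, k3] as OpenCV has them; the pictures are not rectified), "R" (3x3) and "t" (3): a world point X has camera coordinates R X + t. Camera axes: x right, y down, z forward; pixel columns grow to the right and rows downward; lengths in m; the calibration is good to about 2 mm. A picture is of the moment at which its call begins.
- bot.hand_in(): hands the job in, once; it reports no verdict.
The state is a dict: "time_s": time; "qpos": joint angles; "qvel": joint speeds; "joint_efforts": joint torques, N m; "tcp_pos": TCP position; "ee_rot": TCP orientation; "wrist_force": force on the tool from outside, world axes, zero at the start; "torque": the same for the moment, N m; "width": finger opening in m.
Only numpy, scipy, OpenCV 4.12 (cv2) and the standard library are available. Lean on these libraries where they do the work, as an engineer would, in place of code of your own. Each camera call takes 0.05 s, during which the arm holds its last target. There are 200 camera calls.

## Working session

There is one attempt and no reset: what is moved stays moved. The work goes in short steps, Python scripts to look and compute and a tool call to move; the robot and the scene stay as the last step left them, time stands still between calls to the robot, and variables do not carry over. Pictures are saved under pics/ and viewed, about 8 in all and at most 12, crops included, and the job is handed in when it is done.

Besides the shell and the picture viewer there is one more tool, called after "Call:" as name(argument=value, ...), one argument or row to a line, values as JSON. move_arm: Moves the arm, as the interface text tells. Its arguments: {"type":"object","properties":{"series":{"type":"array"},"jaw":{"type":"number"}},"required":["series"]}

```bash
mkdir -p pics; cat > h.py <<'E'
import numpy as np, cv2
from plant import readout, cams, bot
def K(f):
    fl=f["color"].shape[0]/2/np.tan(np.radians(f["fov_y"])/2)
    return np.array([[fl,0,f["cx"]],[0,fl,f["cy"]],[0,0,1.]])
def rays(f,uv):
    n=cv2.undistortPoints(np.array(uv,float).reshape(-1,1,2),K(f),np.array(f["distortion"],float)).reshape(-1,2)
    d=np.c_[n,np.ones(len(n))]
    R=np.array(f["R"]);t=np.array(f["t"])
    return -R.T@t, d@R
def plane(f,uv,z):
    o,d=rays(f,uv); return o+d*((z-o[2])/d[:,2])[:,None]
def depth(f,uv):
    o,d=rays(f,uv); uv=np.array(uv,int).reshape(-1,2)
    return o+d*f["range_z"][uv[:,1],uv[:,0]][:,None]
def proj(f,X):
    return cv2.projectPoints(np.array(X,float).reshape(-1,1,3),cv2.Rodrigues(np.array(f["R"],float))[0],np.array(f["t"],float),K(f),np.array(f["distortion"],float))[0].reshape(-1,2)
def save(f,n,crop=None,s=1):
    c=f["color"][:,:,::-1]
    if crop: c=c[crop[1]:crop[3],crop[0]:crop[2]]
    cv2.imwrite("pics/"+n,cv2.resize(c,None,fx=s,fy=s,interpolation=cv2.INTER_CUBIC))
E
python3 - <<'E'
from h import *
import pickle
print(readout.get_state())
fs={n:cams.grab_frame(n) for n in("scene","top")}
pickle.dump(fs,open("f0.pkl","wb"))
for n,f in fs.items(): print(n,f["fov_y"],f["distortion"],-np.array(f["R"]).T@f["t"]); 
cv2.imwrite("pics/a.png",cv2.resize(np.vstack([fs["scene"]["color"],fs["top"]["color"]])[:,:,::-1],None,fx=.78,fy=.78))
save(fs["scene"],"s.png",None,1.5);save(fs["top"],"t.png",None,1.5)
E
```

```text
{'time_s': 0.0, 'qpos': array([-7.93367596e-01,  4.08173528e-02,  8.37865797e-02, -4.86789456e-04,
       -1.61547809e+00, -3.33683322e-01]), 'qvel': array([-4.50298242e-04,  1.73656054e-03, -9.88654372e-05,  1.88600998e-03,
        9.51976524e-04,  6.80593043e-04]), 'joint_efforts': array([-2.33893597e-04, -3.68210793e+01,  3.47415018e+01,  6.93256259e+00,
       -5.45611212e-03,  6.69186733e-06]), 'tcp_pos': array([ 0.25751043, -0.54152946,  0.21245787]), 'ee_rot': array([-7.78350798e-04,  5.34160628e-01,  8.45382536e-01,  4.31844352e-04]), 'wrist_force': array([-0.0768322 ,  0.37275892,  0.36146472]), 'torque': array([ 0.02198692, -0.03687841, -0.0385303 ]), 'width': 0.08537822427385061}
scene 48.38955315972551 [-0.06922657  0.          0.          0.          0.        ] [ 0.14393703 -0.11974439  1.29121195]
top 48.85545988495325 [-0.06694288  0.          0.          0.          0.        ] [0.41658613 0.02606519 1.07292181]
```

View pics/s.png

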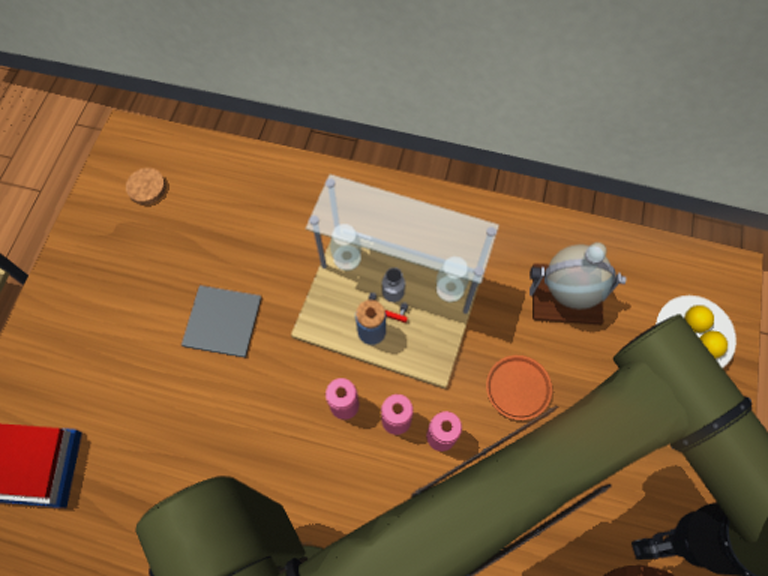

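View pics/t.png

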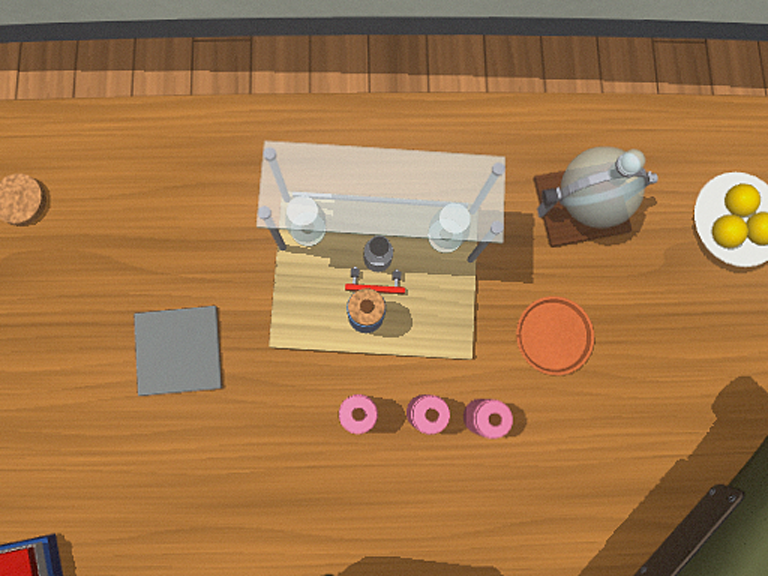

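The scene view (displayed at 1.5x) shows the blue canister with its cork lid at (370,320) on the board. The steel jigger is at (393,285) below the tier, the whisky glasses are at (345,247) and (453,278), the slate is at (222,320) and the dish at (520,387). In the top view the canister is at (366,308), the red bar at (375,289), the jigger at (378,252), the slate at (178,350) and the dish at (556,336).

Things that could be mistaken for the canister: three pink look-alikes at top (358,414), (430,414) and (490,419), and a loose cork disc at (20,200). I choose the blue one on the board before the red bar.

```bash
python3 - <<'E'
from h import *
import pickle
fs=pickle.load(open("f0.pkl","rb"));f=fs["top"];g=fs["scene"]
def big(f,m):
    n,l,s,c=cv2.connectedComponentsWithStats(m.astype(np.uint8)); i=1+np.argmax(s[1:,4]); return (l==i).astype(np.uint8),s[i]
def comp(f,cond,box):
    h=cv2.cvtColor(f["color"],cv2.COLOR_RGB2HSV).astype(int); m=cond(h,f["color"].astype(int))
    b=np.zeros(m.shape,bool); x0,y0,x1,y1=[int(v/1.5) for v in box]; b[y0:y1,x0:x1]=1
    return big(f,m&b)
# slate
m,s=comp(f,lambda h,c:(h[...,1]<60)&(h[...,2]<170),(120,295,235,405)); 
r=cv2.minAreaRect(cv2.findContours(m,0,2)[0][0]); P=plane(f,cv2.boxPoints(r),.01)
print("slate",P.mean(0).round(4),np.linalg.norm(P-np.roll(P,1,0),axis=1).round(3))
m,s=comp(f,lambda h,c:(c[...,0]>c[...,1]+60)&(h[...,1]>120)&(h[...,0]<11),(505,285,605,385))
cn=max(cv2.findContours(m,0,2)[0],key=len); P=plane(f,cn.reshape(-1,2),.018); (c,_),rr=cv2.minEnclosingCircle(P[:,:2].astype(np.float32)),0
print("dish",cv2.minEnclosingCircle(P[:,:2].astype(np.float32)))
m,s=comp(f,lambda h,c:(c[...,0]>150)&(c[...,1]<70)&(c[...,2]<70),(330,270,420,305))
ys,xs=np.nonzero(m);P=plane(f,np.c_[xs,ys],.038); r=cv2.minAreaRect((P[:,:2]*1000).astype(np.float32));print("bar",r,cv2.boxPoints(r).round(1).tolist())
for nm,ff,bx in(("t",f,(335,282,400,330)),("s",g,(350,295,392,330))):
    m,s=comp(ff,lambda h,c:(c[...,0]>c[...,2]+30)&(h[...,0]<18)&(c[...,0]>90)&(c[...,1]<175),bx)
    m=cv2.morphologyEx(m,cv2.MORPH_CLOSE,np.ones((9,9)));
    e=cv2.fitEllipse(max(cv2.findContours(m,0,2)[0],key=len)); print("lid",nm,e,plane(ff,[e[0]],.125),depth(ff,[e[0]]))
# board by value
for nm,uv,z in(("bFL",(270,348),.02),("bFR",(473,359),.02),("tFL",(258,227),.228),("tFR",(504,242),.228),("tBL",(265,142),.228),("tBR",(505,157),.228),("jig",(378,244),.11),("ga",(301,212),.135),("gb",(455,218),.135)):
    uv=np.array([uv])/1.5; print(nm,plane(f,uv,z).round(4),depth(f,uv).round(4))
print("jig scene",plane(g,[[393/1.5,275/1.5]],.11).round(4))
a=cv2.resize(f["color"][140:235,160:345],None,fx=4,fy=4,interpolation=2)
cv2.imwrite("pics/c.png",a[:,:,::-1])
E
```

```text
slate [0.4908 0.3318 0.01  ] [0.141 0.142 0.141 0.14 ]
dish ((0.504855215549469, -0.305056631565094), 0.06674816459417343)
bar ((586.436279296875, -0.43390655517578125), (97.20785522460938, 9.103858947753906), 85.48500061035156) [[578.0999755859375, -48.5], [587.0999755859375, -49.20000076293945], [594.7999877929688, 47.70000076293945], [585.7000122070312, 48.400001525878906]]
lid t ((245.3964385986328, 200.37872314453125), (28.48949432373047, 35.94490432739258), 77.44610595703125) [[0.5524304  0.01153818 0.125     ]] [[0.55033152 0.01176264 0.13964602]]
lid s ((247.83787536621094, 208.77743530273438), (18.23891830444336, 21.982620239257812), 102.16903686523438) [[0.54575271 0.0114976  0.125     ]] [[ 0.14393703 -0.11974439  1.29121195]]
bFL [[0.4908 0.1738 0.02  ]] [[4.921e-01 1.766e-01 2.000e-04]]
bFR [[ 0.4663 -0.163   0.02  ]] [[ 0.4673 -0.1669 -0.0014]]
tFL [[0.6417 0.1618 0.228 ]] [[0.6421 0.1621 0.2265]]
tFR [[ 0.6161 -0.1755  0.228 ]] [[ 0.6703 -0.2302 -0.0015]]
tBL [[0.7642 0.1534 0.228 ]] [[0.8561 0.1871 0.0046]]
tBR [[ 0.739  -0.1834  0.228 ]] [[ 0.8255 -0.2397  0.0011]]
jig [[ 0.6432 -0.0057  0.11  ]] [[ 0.6435 -0.0057  0.109 ]]
ga [[0.689  0.1115 0.135 ]] [[0.6619 0.103  0.2285]]
gb [[ 0.6766 -0.1237  0.135 ]] [[ 0.6513 -0.1091  0.2264]]
jig scene [[ 0.6402 -0.007   0.11  ]]
```

View pics/c.png

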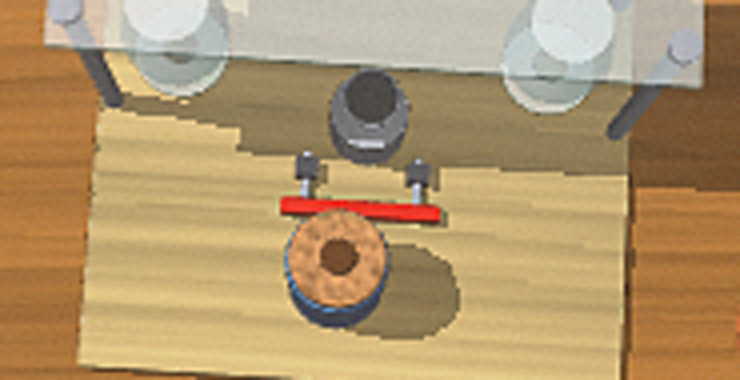

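The crop confirms the choice. The blue canister with cork lid is at crop (337,258), before the red bar (282-440, 210). The jigger's rim is at (371,95), just behind the tier's front edge. All sizes agree with those given.

Rows cannot command tilt directly, so I'll check whether stretching past the arm's reach tilts the tool.

Call:
move_arm(
  series=[
    [0,0,0,-0.18],
    [0,0,0,-0.18],
    [20,-20,0,-0.18],
    [40,-40,0,-0.18],
    [40,-40,0,-0.18],
  ],
)

```text
time_s: 0.72
tcp_pos: [0.3581, -0.6424, 0.2137]
ee_rot: [0.0, 0.856, 0.517, 0.001]
wrist_force: [0.6, -0.4, 0.7]
width: 0.0852
```

Call:
move_arm(
  series=[
    [40,-40,0,-0.18],
    [40,-40,0,-0.16],
    [40,-40,0,0],
    [40,-40,0,0],
  ],
)

```text
time_s: 1.23
tcp_pos: [0.4783, -0.7532, 0.1972]
ee_rot: [0.015, 0.926, 0.377, 0.002]
wrist_force: [27.3, -40.5, 78.0]
width: 0.0855
```

```bash
cat >> h.py <<'E'
def st():
    from scipy.spatial.transform import Rotation as R
    s=readout.get_state(); q=s["ee_rot"]; M=R.from_quat([q[1],q[2],q[3],q[0]]).as_matrix()
    z=M[:,2]; x=M[:,0]
    print("t",round(s["time_s"],2),"q",s["qpos"].round(3),"tcp",s["tcp_pos"].round(4),"toolz",z.round(3),"tilt",np.degrees(np.arccos(-z[2])).round(1),"toolx",x.round(3),"F",s["wrist_force"].round(1),"w",round(s["width"],4)); return s,M
E
python3 -c "
from h import *
st()"
```

```text
t 1.23 q [-0.779  1.084  1.492  0.009 -1.949 -1.585] tcp [ 0.4783 -0.7532  0.1972] toolz [ 0.015 -0.027 -1.   ] tilt 1.8 toolx [ 0.715  0.699 -0.008] F [ 27.3 -40.5  78. ] w 0.0855
```

Call:
move_arm(
  series=[
    [0,0,0,0],
  ],
)

```text
time_s: 1.35
tcp_pos: [0.4794, -0.751, 0.1776]
ee_rot: [0.002, 0.926, 0.379, -0.002]
wrist_force: [1.1, 0.7, -3.2]
width: 0.0852
```

```bash
python3 -c "
from h import *
st()"
```

```text
t 1.35 q [-0.778  1.098  1.479  0.006 -1.949 -1.585] tcp [ 0.4794 -0.751   0.1776] toolz [-0.001 -0.006 -1.   ] tilt 0.3 toolx [ 0.713  0.701 -0.005] F [ 1.1  0.7 -3.2] w 0.0852
```

Call:
move_arm(
  series=[
    [8,-8,0,0],
    [8,-8,0,0],
    [8,-8,0,0],
  ],
)

```text
time_s: 1.72
tcp_pos: [0.4915, -0.7586, 0.1748]
ee_rot: [0.018, 0.926, 0.378, 0.001]
wrist_force: [-0.1, -0.3, 0.5]
width: 0.0857
```

```bash
python3 -c "
from h import *
st()"
```

```text
t 1.73 q [-0.771  1.11   1.492  0.014 -1.919 -1.59 ] tcp [ 0.4915 -0.7586  0.1748] toolz [ 0.015 -0.032 -0.999] tilt 2.0 toolx [ 0.715  0.699 -0.012] F [-0.1 -0.3  0.5] w 0.0857
```

Call:
move_arm(
  series=[
    [25,-24,0,0],
    [25,-24,0,0],
    [25,-24,0,0],
  ],
)

```text
time_s: 2.1
tcp_pos: [0.5323, -0.7778, 0.152]
ee_rot: [0.056, 0.924, 0.377, 0.009]
wrist_force: [0.6, 0.5, -0.3]
width: 0.0856
```

```bash
python3 -c "
from h import *
st()"
```

```text
t 2.1 q [-0.749  1.143  1.492  0.032 -1.811 -1.609] tcp [ 0.5323 -0.7778  0.152 ] toolz [ 0.058 -0.096 -0.994] tilt 6.5 toolx [ 0.716  0.698 -0.026] F [ 0.6  0.5 -0.3] w 0.0856
```

Call:
move_arm(
  series=[
    [24,-34,20,-0.05],
    [24,-34,20,-0.05],
    [24,-34,20,-0.05],
    [24,-34,20,-0.05],
    [24,-34,20,0],
  ],
)

```text
time_s: 2.72
tcp_pos: [0.5665, -0.8182, 0.1819]
ee_rot: [0.139, 0.95, 0.28, 0.024]
wrist_force: [-0.2, -0.1, -0.6]
width: 0.0852
```

```bash
python3 -c "
from h import *
st()"
```

```text
t 2.73 q [-0.728  1.138  1.492  0.105 -1.661 -1.816] tcp [ 0.5665 -0.8182  0.1819] toolz [ 0.123 -0.25  -0.96 ] tilt 16.2 toolx [ 0.842  0.539 -0.032] F [-0.2 -0.1 -0.6] w 0.0852
```

Call:
move_arm(
  series=[
    [24,-34,20,-0.03],
    [24,-34,20,-0.03],
    [24,-34,20,-0.03],
    [24,-34,20,0],
    [24,-34,20,0],
  ],
)

```text
time_s: 3.35
tcp_pos: [0.5958, -0.863, 0.2163]
ee_rot: [0.222, 0.946, 0.234, 0.046]
wrist_force: [-0.0, 0.8, 1.2]
width: 0.0854
```

Call:
move_arm(
  series=[
    [24,-34,20,0],
    [24,-34,20,0],
    [24,-34,20,0],
  ],
)

```text
time_s: 3.72
tcp_pos: [0.6131, -0.8906, 0.2366]
ee_rot: [0.269, 0.933, 0.232, 0.063]
wrist_force: [-0.3, -0.1, 0.1]
width: 0.0851
```

```bash
python3 -c "
from h import *
st()"
```

```text
t 3.73 q [-0.722  1.141  1.491  0.198 -1.395 -1.914] tcp [ 0.6131 -0.8906  0.2366] toolz [ 0.243 -0.472 -0.847] tilt 32.1 toolx [ 0.884  0.467 -0.007] F [-0.3 -0.1  0.1] w 0.0851
```

Call:
move_arm(
  series=[
    [24,-34,20,0],
    [-15,25,2,0],
    [-30,45,3,0.06],
    [-33,52,3,0.06],
    [-33,52,3,0.06],
  ],
)

```text
time_s: 4.35
tcp_pos: [0.5439, -0.7743, 0.2465]
ee_rot: [0.277, 0.909, 0.3, 0.087]
wrist_force: [0.7, -1.2, 1.7]
width: 0.0855
```

Call:
move_arm(
  series=[
    [-33,52,2,0.06],
    [-33,52,2,0.06],
    [-33,52,2,0.06],
    [-33,52,0,0.06],
    [-33,52,0,0.06],
  ],
)

```text
time_s: 4.97
tcp_pos: [0.3757, -0.5107, 0.2566]
ee_rot: [0.266, 0.85, 0.436, 0.13]
wrist_force: [-0.1, 1.0, 1.9]
width: 0.0854
```

```bash
python3 -c "
from h import *
st()"
```

```text
t 4.97 q [-0.612 -0.399 -0.342  0.019 -1.027 -1.587] tcp [ 0.3757 -0.5107  0.2566] toolz [ 0.453 -0.338 -0.825] tilt 34.4 toolx [ 0.586  0.81  -0.01 ] F [-0.1  1.   1.9] w 0.0854
```

Call:
move_arm(
  series=[
    [10,58,0,0.063],
    [10,58,0,0.063],
    [10,58,0,0.063],
    [10,58,0,0.063],
    [10,58,0,0.063],
  ],
)

```text
time_s: 5.6
tcp_pos: [0.4228, -0.2162, 0.2632]
ee_rot: [0.248, 0.769, 0.562, 0.177]
wrist_force: [1.3, -0.0, 0.1]
width: 0.0853
```

Call:
move_arm(
  series=[
    [10,58,-5,0.063],
    [10,58,-10,0.063],
    [10,50,-10,0.063],
    [5,30,-10,0.06],
    [0,0,0,0],
  ],
)

```text
time_s: 6.22
tcp_pos: [0.4589, -0.0093, 0.231]
ee_rot: [0.224, 0.687, 0.657, 0.217]
wrist_force: [-0.3, 0.1, 1.0]
width: 0.0856
```

```bash
python3 - <<'E'
from h import *
s,M=st()
f=cams.grab_frame("wrist");save(f,"w1.png",None,1.5)
import pickle;pickle.dump(f,open("w1.pkl","wb"))
print(proj(f,[[.544,.0115,.14],[.641,-.007,.11],[.582,-.002,.038]]).round())
E
```

```text
t 6.22 q [ 0.799 -1.101 -0.914  0.47  -1.329 -2.428] tcp [ 0.4589 -0.0093  0.231 ] toolz [ 0.592 -0.022 -0.806] tilt 36.3 toolx [0.043 0.999 0.004] F [-0.3  0.1  1. ] w 0.0856
[[286. 190.]
 [268. 220.]
 [269. 140.]]
```

View pics/w1.png

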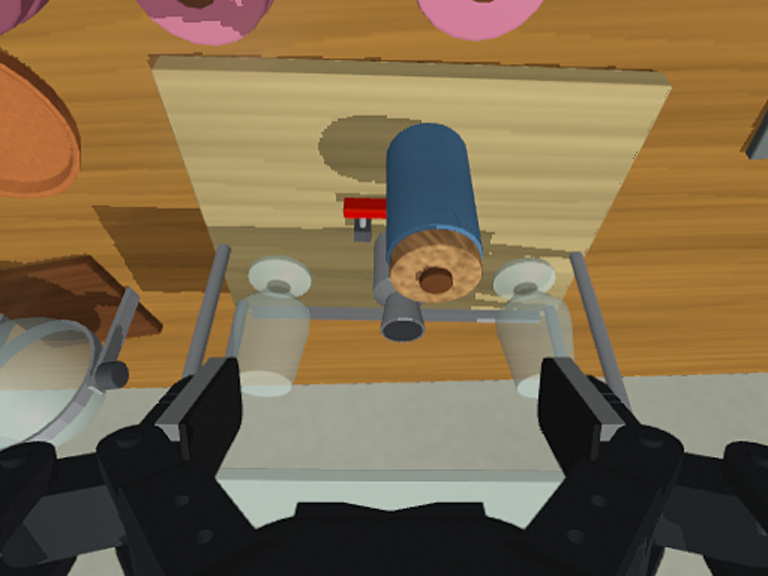

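The wrist view shows the canister's button at (436,278), the jigger's rim at (402,328) and the bar at (365,208). The three measured points project within a few pixels of these.

```bash
python3 - <<'E'
from h import *
import pickle
f=pickle.load(open("w1.pkl","rb"))
h=cv2.cvtColor(f["color"],cv2.COLOR_RGB2HSV).astype(int)
b=np.zeros(h.shape[:2],bool);b[140:210,250:330]=1
m=((h[...,0]<20)&(h[...,1]>90)&(h[...,2]>60)&b).astype(np.uint8)
m[:150]=0
e=cv2.fitEllipse(max(cv2.findContours(m,0,2)[0],key=cv2.contourArea));print(e)
print("button",plane(f,[[436/1.5,275/1.5]],.14),"ellipse lid z.13",plane(f,[e[0]],.13))
r=plane(f,[[402/1.5,328/1.5]],.11);print("jig",r, depth(f,[[402/1.5,328/1.5]]),"barleft end",plane(f,[[344/1.5,200/1.5],[344/1.5,218/1.5]],.038))
print(depth(f,[[420/1.5,180/1.5],[425/1.5,222/1.5],[436/1.5,278/1.5],[436/1.5,298/1.5]]))
E
```

```text
((289.7571105957031, 177.50233459472656), (48.87925720214844, 62.79745101928711), 86.87853240966797)
button [[0.53534603 0.01507263 0.14      ]] ellipse lid z.13 [[0.53950604 0.01500092 0.13      ]]
jig [[ 0.63790944 -0.00645163  0.11      ]] [[ 0.63605848 -0.00643038  0.11118178]] barleft end [[ 0.5685969  -0.04742077  0.038     ]
 [ 0.58769205 -0.04962517  0.038     ]]
[[0.51611895 0.00834319 0.07929557]
 [0.51514745 0.0096108  0.11691394]
 [0.53882358 0.01520653 0.13947057]
 [0.56584766 0.01631251 0.13431978]]
```

Call:
move_arm(
  series=[
    [0,25,0,0],
    [19,0,-20,-0.03],
    [10,0,-20,0],
    [10,0,-15,0],
    [0,0,0,0],
  ],
)

```text
time_s: 6.9
tcp_pos: [0.4999, 0.0108, 0.1814]
ee_rot: [0.229, 0.7, 0.64, 0.218]
wrist_force: [-0.9, -0.6, 0.6]
width: 0.0852
```

```bash
python3 -c "
from h import *
st()"
```

```text
t 6.9 q [ 0.747 -0.96  -0.968  0.501 -1.141 -2.521] tcp [0.4999 0.0108 0.1814] toolz [ 0.598 -0.042 -0.801] tilt 36.8 toolx [0.085 0.996 0.012] F [-0.9 -0.6  0.6] w 0.0852
```

Call:
move_arm(
  series=[
    [10,2,-20,0],
    [11,1,-20,0],
    [11,0,-20,0],
    [10,0,-20,0],
    [0,0,0,0],
  ],
)

```text
time_s: 7.52
tcp_pos: [0.5446, 0.0106, 0.1096]
ee_rot: [0.232, 0.702, 0.636, 0.222]
wrist_force: [-0.5, 0.5, 0.5]
width: 0.0848
```

```bash
python3 - <<'E'
from h import *
st()
f=cams.grab_frame("wrist");save(f,"w2.png",None,1.2)
E
```

```text
t 7.53 q [ 0.628 -0.784 -1.033  0.539 -0.866 -2.556] tcp [0.5446 0.0106 0.1096] toolz [ 0.607 -0.043 -0.793] tilt 37.5 toolx [0.093 0.996 0.017] F [-0.5  0.5  0.5] w 0.0848
```

View pics/w2.png

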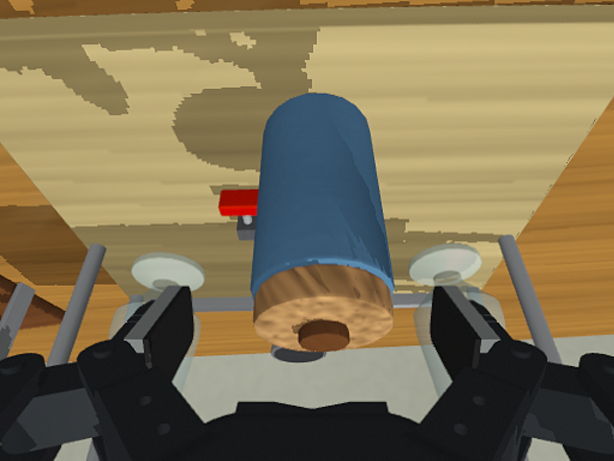

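The wrist view shows the canister between the open pads. Its button is at (323,338) and the jaw centre is near 313, so it sits about 4 mm off. I'll correct that and grip.

Call:
move_arm(
  series=[
    [-1,4,-9,0],
    [0,0,0,0],
  ],
)

```text
time_s: 7.82
tcp_pos: [0.5444, 0.0157, 0.1052]
ee_rot: [0.233, 0.701, 0.635, 0.226]
wrist_force: [0.5, -1.1, 0.2]
width: 0.0852
```

Call:
move_arm(
  series=[
    [0,0,0,0],
    [0,0,0,0],
    [0,0,0,0],
    [0,0,0,0],
  ],
  jaw=1,
)

```text
time_s: 8.32
tcp_pos: [0.5447, 0.0161, 0.1077]
ee_rot: [0.234, 0.701, 0.635, 0.227]
wrist_force: [-1.7, -1.4, 0.5]
width: 0.0483
```

```bash
python3 -c "
from h import *
st()"
```

```text
t 8.32 q [ 0.64  -0.79  -1.048  0.555 -0.857 -2.581] tcp [0.5447 0.0161 0.1077] toolz [ 0.615 -0.039 -0.788] tilt 38.0 toolx [0.092 0.996 0.022] F [-1.7 -1.4  0.5] w 0.0483
```

```bash
python3 - <<'E'
from h import *
f=cams.grab_frame("wrist");s,_=st();save(f,"w3.png",None,1.2)
print(depth(f,[[265,150],[270,180],[269,215]]))
E
```

```text
t 8.38 q [ 0.64  -0.79  -1.048  0.555 -0.857 -2.581] tcp [0.5447 0.0161 0.1077] toolz [ 0.614 -0.039 -0.788] tilt 38.0 toolx [0.092 0.996 0.022] F [-1.6 -0.7  1.5] w 0.0478
[[0.51600275 0.02257124 0.07860572]
 [0.51649908 0.02429032 0.0973532 ]
 [0.51649631 0.02308146 0.11643858]]
```

View pics/w3.png

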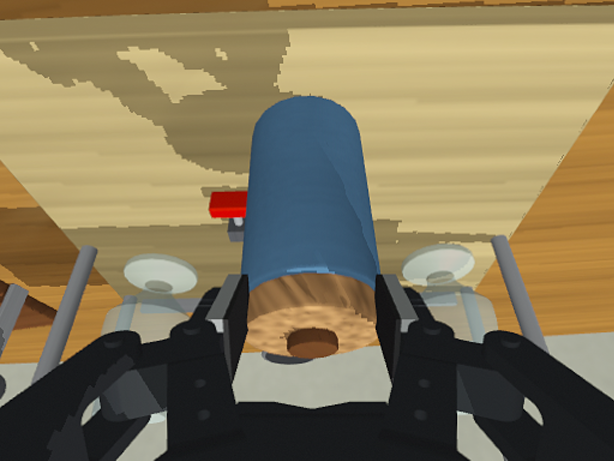

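```bash
python3 - <<'E'
from h import *
f=cams.grab_frame("wrist");s,M=st()
uv=[[244,280],[238,300],[242,290],[378,280],[385,285],[390,300],[310,285],[252,310],[313,340]]
for u,p in zip(uv,depth(f,np.array(uv)/1.2)): print(u,p.round(4),"tool",((p-s["tcp_pos"])@M*1000).round(1))
E
```

```text
t 8.43 q [ 0.64  -0.79  -1.048  0.555 -0.857 -2.581] tcp [0.5448 0.0161 0.1077] toolz [ 0.615 -0.039 -0.788] tilt 38.0 toolx [0.092 0.996 0.022] F [-2.5 -0.7  1.5] w 0.0481
[244, 280] [ 0.5148 -0.0049  0.1243] tool [-23.4 -11.5 -30.7]
[238, 300] [ 0.5096 -0.0049  0.1345] tool [-23.6  -9.3 -41.9]
[242, 290] [ 0.5126 -0.0047  0.1294] tool [-23.2 -10.1 -36. ]
[378, 280] [0.5215 0.0423 0.1241] tool [ 24.3 -10.4 -28.2]
[385, 285] [0.3924 0.0289 0.1924] tool [   0.5  -68.4 -160.8]
[390, 300] [0.5092 0.0439 0.1379] tool [ 25.  -11.7 -46.7]
[310, 285] [0.5178 0.0181 0.1263] tool [ -0.1  -9.8 -31.3]
[252, 310] [ 0.5268 -0.0042  0.1303] tool [-21.5   1.6 -28. ]
[313, 340] [0.5365 0.0172 0.1393] tool [  0.9  12.9 -30. ]
```

```bash
python3 - <<'E'
from h import *
import pickle
from scipy.spatial.transform import Rotation as R
f=pickle.load(open("w1.pkl","rb"));M=R.from_quat([.687,.657,.217,.224]).as_matrix();p0=np.array([.4589,-.0093,.231])
uv=[[236,364],[232,380],[225,400],[545,364],[552,380],[215,362]]
for u,p in zip(uv,depth(f,np.array(uv)/1.5)): print(u,p.round(4),((p-p0)@M*1000).round(1))
cw=-np.array(f["R"]).T@f["t"]; print("cam tool",((cw-p0)@M*1000).round(1), "cam z in tool",(np.array(f["R"])@M)[2].round(3))
g=cams.grab_frame("wrist");s,M=st();print("cam tool now",((-np.array(g["R"]).T@g["t"]-s["tcp_pos"])@M*1000).round(1))
for n in("scene","top"):
    k=cams.grab_frame(n);print(n,proj(k,[s["tcp_pos"]]));cv2.imwrite("pics/%s4.png"%n,cv2.resize(k["color"][90:290,150:400,::-1],None,fx=2,fy=2))
a=cv2.imread("pics/scene4.png");b=cv2.imread("pics/top4.png");cv2.imwrite("pics/both4.png",cv2.resize(np.hstack([a,b]),None,fx=.8,fy=.8))
E
```

```text
[236, 364] [ 0.4302 -0.0503  0.253 ] [-42.2  -8.6 -33.8]
[232, 380] [ 0.4305 -0.0507  0.2577] [-42.4  -5.5 -37.4]
[225, 400] [ 0.4282 -0.0505  0.2646] [-42.4  -3.3 -44.3]
[545, 364] [0.432  0.0347 0.2544] [ 42.9  -9.4 -35.8]
[552, 380] [0.4308 0.0353 0.2598] [ 43.5  -7.2 -40.8]
[215, 362] [ 0.425  -0.0541  0.2551] [-46.2 -11.4 -38.5]
cam tool [   0.4  -68.3 -160.8] cam z in tool [-0.     0.267  0.964]
t 8.47 q [ 0.64  -0.79  -1.048  0.555 -0.857 -2.581] tcp [0.5448 0.0161 0.1077] toolz [ 0.615 -0.039 -0.788] tilt 38.0 toolx [0.092 0.996 0.022] F [-2.2 -0.1  2. ] w 0.0482
cam tool now [   0.5  -68.4 -160.8]
scene [[246.33803025 210.70663982]]
top [[243.35973532 204.76709104]]
```

View pics/both4.png

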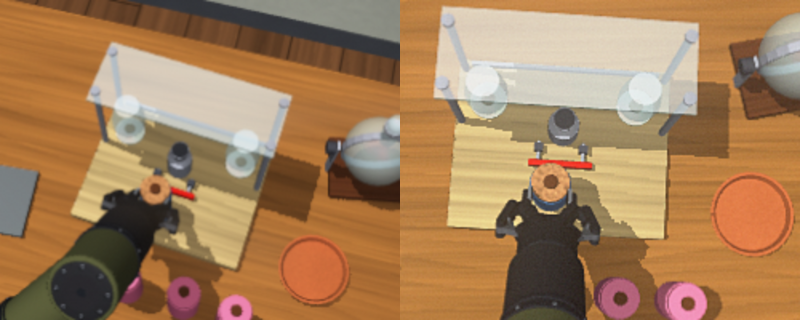

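Both views show the fingers short of the canister's axis, closed on the front of the lid. The wrist depth agrees: the pad tips lie about 29 mm behind the reported TCP, not 17 mm ahead. So the real grasp point is about 45 mm back along the tool axis. I'll open and go deeper by that amount.

Call:
move_arm(
  series=[
    [0,0,0,0],
    [0,0,0,0],
    [0,0,0,0],
  ],
  jaw=-1,
)

```text
time_s: 8.95
tcp_pos: [0.5446, 0.0163, 0.1068]
ee_rot: [0.233, 0.701, 0.635, 0.227]
wrist_force: [-0.0, -0.3, -0.1]
width: 0.0853
```

Call:
move_arm(
  series=[
    [9,0,-15,0],
    [9,0,-15,0],
    [8,0,-12,0],
    [0,0,0,0],
  ],
)

```text
time_s: 9.45
tcp_pos: [0.5715, 0.0169, 0.0644]
ee_rot: [0.233, 0.7, 0.635, 0.228]
wrist_force: [0.9, -0.9, -1.1]
width: 0.0851
```

```bash
cat >> h.py <<'E'
def wtip(px):
    f=cams.grab_frame("wrist");s,M=st()
    for u,p in zip(px,depth(f,np.array(px)/1.2)): print(u,p.round(4),"tool",((p-s["tcp_pos"])@M*1000).round(1))
    return f,s,M
E
python3 -c "
from h import *
f,s,M=wtip([[313,200],[313,260],[313,320],[313,340]]);save(f,'w5.png',None,1.2)"
```

```text
t 9.5 q [ 0.568 -0.645 -1.064  0.613 -0.682 -2.627] tcp [0.5718 0.0172 0.0653] toolz [ 0.616 -0.037 -0.787] tilt 38.1 toolx [0.09  0.996 0.023] F [ 0.  -0.6  0.5] w 0.0854
[313, 200] [0.5153 0.0228 0.0688] tool [  0.6 -42.5 -37.7]
[313, 260] [0.5147 0.0223 0.091 ] tool [  0.6 -29.3 -55.5]
[313, 320] [0.5154 0.0219 0.1083] tool [  0.6 -18.  -68.7]
[313, 340] [0.5152 0.0217 0.1136] tool [  0.6 -14.8 -73. ]
```

Call:
move_arm(
  series=[
    [0,0,0,0],
    [0,0,0,0],
    [0,0,0,0],
    [0,0,0,0],
  ],
  jaw=1,
)

```text
time_s: 10.0
tcp_pos: [0.5718, 0.0173, 0.0675]
ee_rot: [0.234, 0.7, 0.635, 0.229]
wrist_force: [1.7, -1.1, -2.6]
width: 0.059
```

```bash
python3 -c "
from h import *
f,s,M=wtip([[313,200],[313,260],[313,320],[313,340]]);save(f,'w5.png',None,1.2)"
```

```text
t 10.05 q [ 0.569 -0.649 -1.063  0.612 -0.685 -2.626] tcp [0.5718 0.0173 0.0675] toolz [ 0.618 -0.037 -0.786] tilt 38.2 toolx [0.089 0.996 0.024] F [ 2.2 -1.7 -0.9] w 0.059
[313, 200] [0.5153 0.0232 0.0719] tool [  0.9 -41.9 -38.6]
[313, 260] [0.5159 0.0226 0.0932] tool [  0.9 -28.2 -55. ]
[313, 320] [0.5152 0.0222 0.1114] tool [  0.8 -17.5 -69.7]
[313, 340] [0.5164 0.022  0.1161] tool [  0.8 -13.6 -72.6]
```

Opening is 59 mm, so the canister is held. Next I lift it and carry it to the slate.

Call:
move_arm(
  series=[
    [0,0,20,0],
    [0,0,35,0],
    [-5,20,20,0],
    [-10,40,0,0.08],
    [-10,50,0,0.1],
  ],
)

```text
time_s: 10.68
tcp_pos: [0.5404, 0.1259, 0.1307]
ee_rot: [0.207, 0.643, 0.697, 0.241]
wrist_force: [1.3, 0.4, -6.3]
width: 0.059
```

Call:
move_arm(
  series=[
    [-10,55,0,0.11],
    [-10,55,0,0.11],
    [-10,55,0,0.11],
    [-5,40,0,0.11],
    [0,0,0,0],
  ],
)

```text
time_s: 11.3
tcp_pos: [0.4975, 0.3369, 0.1171]
ee_rot: [0.143, 0.47, 0.827, 0.273]
wrist_force: [0.1, -0.8, -6.0]
width: 0.0589
```

```bash
python3 -c "
from h import *
f,s,M=wtip([[313,200],[313,260],[313,340]])"
```

```text
t 11.35 q [ 1.086 -0.547 -0.846  0.434 -0.76  -2.362] tcp [0.4975 0.3357 0.1165] toolz [ 0.493  0.316 -0.811] tilt 35.9 toolx [-0.515  0.857  0.02 ] F [-0.4 -0.2 -6. ] w 0.0586
[313, 200] [0.4496 0.3093 0.1231] tool [  2.2 -40.5 -37.2]
[313, 260] [0.4498 0.3088 0.1457] tool [  2.1 -27.3 -55.7]
[313, 340] [0.4519 0.3095 0.1681] tool [  2.1 -12.5 -72.5]
```

Call:
move_arm(
  series=[
    [8,4,-20,0],
    [8,4,-20,0],
    [0,0,-10,0],
    [0,0,0,0],
  ],
)

```text
time_s: 11.85
tcp_pos: [0.5124, 0.3391, 0.06]
ee_rot: [0.143, 0.474, 0.826, 0.268]
wrist_force: [0.0, -1.0, -6.1]
width: 0.0591
```

```bash
python3 -c "
from h import *
f,s,M=wtip([[313,150],[313,200],[313,260],[313,340]])"
```

```text
t 11.9 q [ 1.043 -0.446 -0.894  0.483 -0.615 -2.411] tcp [0.5126 0.3396 0.0609] toolz [ 0.491  0.309 -0.815] tilt 35.5 toolx [-0.51   0.86   0.019] F [ 0.2 -0.5 -6.8] w 0.0592
[313, 150] [0.4623 0.3113 0.045 ] tool [  1.  -56.2 -20.4]
[313, 200] [0.4639 0.3116 0.067 ] tool [  0.9 -42.2 -37.4]
[313, 260] [0.4651 0.3118 0.0888] tool [  0.9 -28.7 -54.6]
[313, 340] [0.4659 0.3117 0.1119] tool [  0.8 -14.7 -73. ]
```

Call:
move_arm(
  series=[
    [0,0,-3,0],
    [0,0,-2,0],
  ],
)

```text
time_s: 12.15
tcp_pos: [0.5129, 0.3402, 0.058]
ee_rot: [0.143, 0.474, 0.826, 0.271]
wrist_force: [-0.8, -0.6, -5.3]
width: 0.0587
```

Call:
move_arm(
  series=[
    [0,0,-2,0],
    [0,0,0,0],
  ],
)

```text
time_s: 12.4
tcp_pos: [0.5133, 0.3408, 0.0577]
ee_rot: [0.143, 0.474, 0.825, 0.272]
wrist_force: [-0.0, -0.3, -6.3]
width: 0.059
```

Call:
move_arm(
  series=[
    [0,0,-5,0],
    [0,0,-3,0],
  ],
)

```text
time_s: 12.65
tcp_pos: [0.5159, 0.3434, 0.0575]
ee_rot: [0.145, 0.472, 0.824, 0.276]
wrist_force: [-3.2, -5.1, 3.7]
width: 0.0588
```

Call:
move_arm(
  series=[
    [0,0,-4,0],
  ],
)

```text
time_s: 12.78
tcp_pos: [0.5173, 0.3447, 0.0575]
ee_rot: [0.147, 0.472, 0.824, 0.279]
wrist_force: [-6.5, -9.0, 10.7]
width: 0.0588
```

Call:
move_arm(
  series=[
    [0,0,-3,0],
  ],
)

```text
time_s: 12.9
tcp_pos: [0.5183, 0.3457, 0.0574]
ee_rot: [0.147, 0.471, 0.823, 0.281]
wrist_force: [-0.3, -0.7, -1.4]
width: 0.0591
```

Call:
move_arm(
  series=[
    [0,0,0,0],
    [0,0,0,0],
    [0,0,0,0],
  ],
  jaw=-1,
)

```text
time_s: 13.28
tcp_pos: [0.5192, 0.3479, 0.0608]
ee_rot: [0.147, 0.47, 0.823, 0.284]
wrist_force: [0.1, 0.0, 0.4]
width: 0.0856
```

Call:
move_arm(
  series=[
    [-8,-5,12,0],
    [-15,-9,24,0],
    [-15,-9,24,0],
    [-20,-12,35,0],
    [0,0,30,0],
  ],
)

```text
time_s: 13.9
tcp_pos: [0.4588, 0.3109, 0.1865]
ee_rot: [0.147, 0.47, 0.823, 0.282]
wrist_force: [1.3, 0.6, 0.5]
width: 0.0856
```

```bash
python3 - <<'E'
from h import *
st()
f=cams.grab_frame("wrist");g=cams.grab_frame("top")
save(g,"t6.png",None,1);print(proj(g,[[.489,.33,.13]]))
cv2.imwrite("pics/m6.png",np.hstack([cv2.resize(f["color"],(400,300)),cv2.resize(g["color"],(400,300))])[:,:,::-1])
E
```

```text
t 13.9 q [ 1.175 -0.754 -0.844  0.428 -0.97  -2.365] tcp [0.4588 0.3109 0.1865] toolz [ 0.507  0.326 -0.798] tilt 37.1 toolx [-0.515  0.857  0.023] F [1.3 0.6 0.5] w 0.0856
[[103.15103609 230.50465852]]
```

View pics/m6.png

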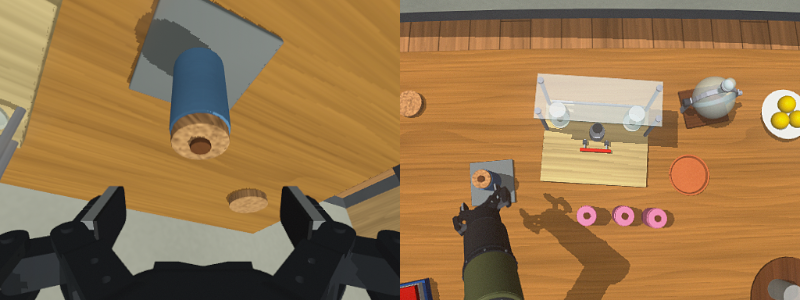

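The canister stands upright on the slate: lid at (481,180) in the right half, where the projected position falls. Next is the jigger.

Call:
move_arm(
  series=[
    [10,-45,0,-0.1],
    [12,-55,0,-0.11],
    [12,-55,0,-0.11],
    [15,-55,0,-0.11],
    [15,-55,0,-0.11],
  ],
)

```text
time_s: 14.62
tcp_pos: [0.5239, 0.0433, 0.1885]
ee_rot: [0.218, 0.675, 0.664, 0.234]
wrist_force: [1.3, 1.2, 0.5]
width: 0.0854
```

Call:
move_arm(
  series=[
    [15,-50,0,-0.1],
    [10,-10,0,0],
    [0,0,0,0],
  ],
)

```text
time_s: 15.0
tcp_pos: [0.5495, -0.0221, 0.1867]
ee_rot: [0.231, 0.711, 0.626, 0.221]
wrist_force: [0.2, 0.3, -0.7]
width: 0.0852
```

```bash
python3 - <<'E'
from h import *
import pickle
f=cams.grab_frame("wrist");s,M=st();pickle.dump(f,open("w7.pkl","wb"));save(f,"w7.png",None,1.3)
print(proj(f,[[.639,-.0065,.11]])*1.3)
E
```

```text
t 15.05 q [ 0.558 -0.773 -0.861  0.45  -0.984 -2.41 ] tcp [ 0.5493 -0.0215  0.1867] toolz [ 0.604 -0.05  -0.796] tilt 37.3 toolx [0.116 0.993 0.026] F [-0.3 -0.6 -0.6] w 0.0856
[[372.77601527 262.46405658]]
```

View pics/w7.png

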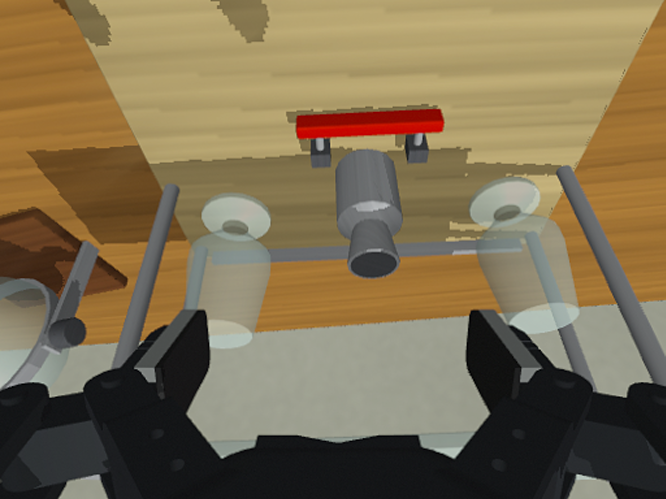

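The wrist view shows the jigger's rim at (373,262), exactly as predicted, with clear room to both glasses. I'll shift sideways onto the line and then go in along the tool axis.

Call:
move_arm(
  series=[
    [-5,23,0,0.02],
    [24,-2,-32,0],
    [24,-2,-32,0],
    [20,-2,-27,0],
    [0,0,0,0],
  ],
)

```text
time_s: 15.68
tcp_pos: [0.6128, 0.0022, 0.0945]
ee_rot: [0.228, 0.701, 0.637, 0.227]
wrist_force: [-0.1, 0.1, -0.5]
width: 0.0851
```

```bash
python3 - <<'E'
from h import *
import pickle
f=pickle.load(open("w7.pkl","rb"));print(depth(f,np.array([[368,180],[368,195],[373,262]])/1.3).round(4))
print("bar ends top edge front",plane(f,np.array([[298,116],[442,110]])/1.3,.038))
f=cams.grab_frame("wrist");s,M=st()
a=np.array([.639,-.0065,.062]);print("tool coords of jigger grasp",((a-s["tcp_pos"])@M*1000).round(1))
E
```

```text
[[ 0.6181 -0.0045  0.0536]
 [ 0.6168 -0.0055  0.0693]
 [ 0.6376 -0.0063  0.1106]]
bar ends top edge front [[ 0.56922648 -0.04584469  0.038     ]
 [ 0.57732483  0.04718719  0.038     ]]
t 15.72 q [ 0.483 -0.511 -0.899  0.525 -0.665 -2.483] tcp [0.6133 0.0026 0.0967] toolz [ 0.61  -0.029 -0.792] tilt 37.7 toolx [0.086 0.996 0.03 ] F [-0.1  0.1  0.6] w 0.0855
tool coords of jigger grasp [-7.9 -0.2 43.5]
```

Call:
move_arm(
  series=[
    [10,-9,-14,0],
    [15,-1,-20,0],
    [15,0,-20,0],
    [12,0,-15,0],
    [0,0,0,0],
  ],
)

```text
time_s: 16.35
tcp_pos: [0.6691, -0.0009, 0.0393]
ee_rot: [0.231, 0.696, 0.637, 0.236]
wrist_force: [-0.9, -1.0, -0.2]
width: 0.0854
```

```bash
python3 - <<'E'
from h import *
f=cams.grab_frame("wrist");s,M=st();save(f,"w8.png",(100,60,420,384),1.6)
a=np.array([.641,-.0065,.062]);print("tool coords of jigger grasp",((a-s["tcp_pos"])@M*1000).round(1))
E
```

```text
t 16.4 q [ 0.374 -0.276 -0.88   0.663 -0.413 -2.572] tcp [ 0.6694 -0.0007  0.0406] toolz [ 0.625 -0.021 -0.781] tilt 38.7 toolx [0.077 0.996 0.035] F [-0.2 -0.2 -0.3] w 0.0851
tool coords of jigger grasp [ -7.2  -8.3 -34.4]
```

View pics/w8.png

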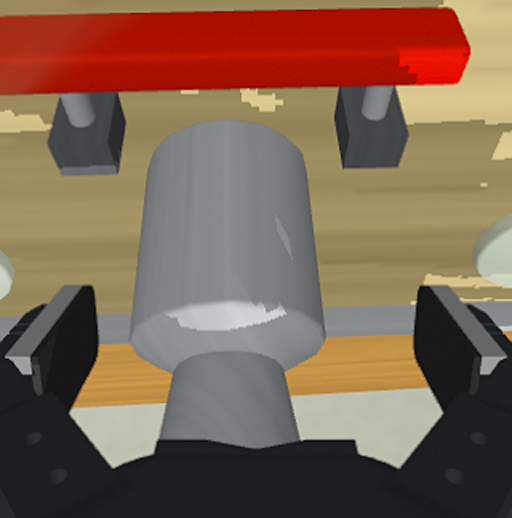

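The jigger stands between the pads, centred at column 228 against the jaw centre at 256, so it is about 7 mm to the right of it (-y). I'll correct by -7 mm in y and 12 mm down.

Call:
move_arm(
  series=[
    [0,-8,-7,0],
    [0,0,-8,0],
    [0,0,0,0],
  ],
)

```text
time_s: 16.77
tcp_pos: [0.6699, -0.0078, 0.0288]
ee_rot: [0.232, 0.695, 0.637, 0.239]
wrist_force: [-0.8, 0.3, -0.4]
width: 0.0852
```

```bash
python3 - <<'E'
from h import *
s,M=st()
a=np.array([.641,-.0065,.062]);print("tool coords of jigger grasp",((a-s["tcp_pos"])@M*1000).round(1))
E
```

```text
t 16.77 q [ 0.346 -0.262 -0.902  0.7   -0.366 -2.594] tcp [ 0.6699 -0.0078  0.0288] toolz [ 0.629 -0.019 -0.777] tilt 39.0 toolx [0.075 0.996 0.037] F [-0.8  0.3 -0.4] w 0.0852
tool coords of jigger grasp [  0.4  -1.6 -44.1]
```

Call:
move_arm(
  series=[
    [0,0,0,0],
    [0,0,0,0],
    [0,0,0,0],
    [0,0,0,0],
    [0,0,0,0],
  ],
  jaw=1,
)

```text
time_s: 17.4
tcp_pos: [0.6703, -0.0077, 0.0297]
ee_rot: [0.233, 0.695, 0.636, 0.24]
wrist_force: [-0.9, -0.2, -0.2]
width: 0.0465
```

```bash
python3 - <<'E'
from h import *
f=cams.grab_frame("wrist");s,M=st()
print(depth(f,[[255,150],[255,180],[255,210],[255,240]]).round(4))
E
```

```text
t 17.45 q [ 0.346 -0.263 -0.902  0.7   -0.366 -2.593] tcp [ 0.6703 -0.0078  0.0297] toolz [ 0.63  -0.019 -0.777] tilt 39.0 toolx [0.075 0.996 0.037] F [ 0.3 -0.1  0.5] w 0.0469
[[ 0.6182 -0.0049  0.0208]
 [ 0.6188 -0.0054  0.0356]
 [ 0.6179 -0.0057  0.0496]
 [ 0.6182 -0.0061  0.0612]]
```

Held: opening 47 mm for the 48 mm cup. Now out along the tool axis and over to the dish.

Call:
move_arm(
  series=[
    [0,0,12,0],
    [-18,0,22,0],
    [-25,0,31,0],
    [-25,0,31,0],
    [-15,-5,15,0],
  ],
)

```text
time_s: 18.08
tcp_pos: [0.5809, -0.0149, 0.1343]
ee_rot: [0.229, 0.698, 0.638, 0.233]
wrist_force: [-0.4, 0.2, -1.4]
width: 0.0466
```

Call:
move_arm(
  series=[
    [-5,-40,0,-0.08],
    [-5,-55,0,-0.09],
    [-8,-55,0,-0.09],
    [-10,-55,0,-0.09],
    [-15,-55,0,-0.09],
  ],
)

```text
time_s: 18.7
tcp_pos: [0.5342, -0.2783, 0.1325]
ee_rot: [0.273, 0.822, 0.467, 0.178]
wrist_force: [0.4, 0.4, -1.9]
width: 0.0469
```

Call:
move_arm(
  series=[
    [0,-30,0,-0.08],
    [0,0,0,0],
  ],
)

```text
time_s: 18.95
tcp_pos: [0.5313, -0.312, 0.1294]
ee_rot: [0.279, 0.843, 0.43, 0.164]
wrist_force: [-0.6, 0.3, -2.8]
width: 0.0465
```

```bash
python3 - <<'E'
from h import *
f=cams.grab_frame("wrist");s,M=st()
P=depth(f,[[255,150],[255,180],[255,210],[255,240]]);print(P.round(4))
d=M[:2,2]/np.linalg.norm(M[:2,2]);ax=P[2:,:2].mean(0)+.024*d;print("axis",ax,"to dish",(np.array([.505,-.305])-ax)*1000)
E
```

```text
t 19.0 q [-0.048 -0.527 -0.835  0.475 -0.727 -2.42 ] tcp [ 0.5314 -0.3112  0.1295] toolz [ 0.517 -0.329 -0.79 ] tilt 37.8 toolx [0.575 0.817 0.037] F [ 0.5 -0.1 -2. ] w 0.0464
[[ 0.4872 -0.2828  0.1221]
 [ 0.487  -0.2831  0.1374]
 [ 0.4877 -0.2841  0.1502]
 [ 0.4872 -0.2841  0.1623]]
axis [ 0.50769386 -0.29697109] to dish [-2.69386178 -8.02891113]
```

Call:
move_arm(
  series=[
    [-3,-8,-20,0],
    [0,0,-25,0],
    [0,0,-25,0],
    [0,0,-20,0],
    [0,0,0,0],
  ],
)

```text
time_s: 19.62
tcp_pos: [0.5285, -0.3145, 0.0359]
ee_rot: [0.278, 0.841, 0.434, 0.166]
wrist_force: [0.1, -0.1, -2.1]
width: 0.0469
```

```bash
python3 - <<'E'
from h import *
f=cams.grab_frame("wrist");s,M=st()
P=depth(f,[[255,150],[255,180],[255,210],[255,240]]);print(P.round(4))
d=M[:2,2]/np.linalg.norm(M[:2,2]);ax=P[2:,:2].mean(0)+.024*d;print("axis",ax,"to dish",(np.array([.505,-.305])-ax)*1000)
E
```

```text
t 19.68 q [-0.1   -0.446 -0.988  0.601 -0.496 -2.545] tcp [ 0.5294 -0.3146  0.0377] toolz [ 0.522 -0.323 -0.79 ] tilt 37.8 toolx [0.567 0.823 0.038] F [-0.6 -0.  -1.6] w 0.0467
[[ 0.4845 -0.2859  0.0282]
 [ 0.4845 -0.2865  0.0434]
 [ 0.4842 -0.2868  0.057 ]
 [ 0.485  -0.2877  0.0683]]
axis [ 0.5049992  -0.29986138] to dish [ 8.04487123e-04 -5.13861771e+00]
```

Call:
move_arm(
  series=[
    [0,-5,-8,0],
    [0,0,-7,0],
    [0,0,-4,0],
  ],
)

```text
time_s: 20.05
tcp_pos: [0.5317, -0.3192, 0.0215]
ee_rot: [0.28, 0.839, 0.435, 0.169]
wrist_force: [0.2, -0.5, -2.7]
width: 0.0469
```

Call:
move_arm(
  series=[
    [0,0,-4,0],
    [0,0,-3,0],
  ],
)

```text
time_s: 20.3
tcp_pos: [0.5325, -0.3195, 0.0155]
ee_rot: [0.28, 0.839, 0.435, 0.169]
wrist_force: [-5.7, 1.1, 7.4]
width: 0.0469
```

Call:
move_arm(
  series=[
    [0,0,-4,0],
  ],
)

```text
time_s: 20.42
tcp_pos: [0.5347, -0.32, 0.0155]
ee_rot: [0.283, 0.838, 0.434, 0.171]
wrist_force: [-9.2, 3.0, 15.5]
width: 0.0468
```

Call:
move_arm(
  series=[
    [0,0,0,0],
  ],
)

```text
time_s: 20.55
tcp_pos: [0.5351, -0.3202, 0.0162]
ee_rot: [0.283, 0.838, 0.434, 0.171]
wrist_force: [-0.2, 1.1, -2.4]
width: 0.0467
```

Call:
move_arm(
  series=[
    [0,0,0,0],
    [0,0,0,0],
    [0,0,0,0],
    [0,0,0,0],
  ],
  jaw=-1,
)

```text
time_s: 21.05
tcp_pos: [0.5358, -0.3201, 0.017]
ee_rot: [0.283, 0.838, 0.434, 0.172]
wrist_force: [-1.0, -0.2, 0.0]
width: 0.0851
```

Call:
move_arm(
  series=[
    [-7,4,10,0],
    [-14,9,20,0],
    [-16,10,24,0],
    [-20,13,31,0],
    [-15,10,30,0],
  ],
)

```text
time_s: 21.68
tcp_pos: [0.4593, -0.2734, 0.1302]
ee_rot: [0.281, 0.839, 0.435, 0.169]
wrist_force: [1.5, -0.1, 1.3]
width: 0.0857
```

```bash
python3 - <<'E'
from h import *
f=cams.grab_frame("wrist");s,M=st();g=cams.grab_frame("top")
cv2.imwrite("pics/m9.png",np.hstack([cv2.resize(f["color"],(400,300)),cv2.resize(g["color"][60:300,60:450],(400,246))[:300] if 0 else cv2.copyMakeBorder(cv2.resize(g["color"][60:300,60:450],(400,246)),0,54,0,0,0)])[:,:,::-1])
print(proj(f,[[.505,-.305,.096]])*np.array([400/512,300/384]), proj(g,[[.505,-.305,.096],[.489,.33,.13]]))
import pickle;pickle.dump((f,g),open("w9.pkl","wb"))
E
```

```text
t 21.73 q [ 0.076 -0.87  -1.017  0.481 -0.907 -2.46 ] tcp [ 0.4601 -0.2731  0.1363] toolz [ 0.533 -0.325 -0.781] tilt 38.6 toolx [0.564 0.825 0.042] F [ 1.6 -0.7  5. ] w 0.0852
[[201.11676586 176.13540239]] [[380.06026421 219.90449373]
 [103.15103609 230.50465852]]
```

View pics/m9.png

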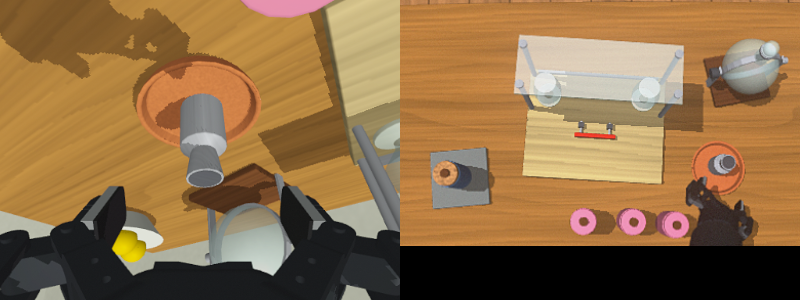

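The jigger stands upright in the dish, rim at (206,175) against (201,176) predicted for the dish's centre. Glasses and tier are unmoved in the top view. Back to the canister.

Call:
move_arm(
  series=[
    [5,0,40,0],
    [10,40,25,0.09],
    [10,55,0,0.1],
    [10,55,0,0.1],
    [8,55,0,0.1],
  ],
)

```text
time_s: 22.4
tcp_pos: [0.5036, -0.0646, 0.2001]
ee_rot: [0.243, 0.736, 0.59, 0.224]
wrist_force: [0.5, 0.4, 0.3]
width: 0.0858
```

Call:
move_arm(
  series=[
    [5,55,0,0.1],
    [0,55,0,0.1],
    [-5,55,0,0.1],
    [-8,55,0,0.1],
    [-8,55,0,0.1],
  ],
)

```text
time_s: 23.02
tcp_pos: [0.4861, 0.2204, 0.1976]
ee_rot: [0.176, 0.561, 0.76, 0.279]
wrist_force: [-0.4, -0.1, -0.1]
width: 0.0853
```

```bash
python3 - <<'E'
from h import *
import pickle
f,g=pickle.load(open("w9.pkl","rb"))
print("canister lid from top", plane(g,[[103.9,228.8]],.125))
st()
E
```

```text
canister lid from top [[0.49318581 0.33002308 0.125     ]]
t 23.02 q [ 1.068 -0.855 -0.9    0.485 -1.033 -2.486] tcp [0.4861 0.2204 0.1976] toolz [ 0.581  0.226 -0.782] tilt 38.5 toolx [-0.309  0.95   0.044] F [-0.4 -0.1 -0.1] w 0.0853
```

Call:
move_arm(
  series=[
    [-18,44,0,0.05],
    [-18,44,-10,0.05],
    [0,0,-10,0],
    [0,0,0,0],
  ],
)

```text
time_s: 23.52
tcp_pos: [0.4476, 0.3135, 0.174]
ee_rot: [0.161, 0.519, 0.789, 0.286]
wrist_force: [-0.3, -0.7, -0.2]
width: 0.0854
```

```bash
cat >> h.py <<'E'
def tgt(a,along=-45):
    s,M=st(); p=(np.array(a)-s["tcp_pos"])@M*1000
    print("in tool",p.round(1),"world shift",(M@(p-np.array([0,0,along]))).round(1))
    return s,M
E
python3 - <<'E'
from h import *
tgt([.492,.330,.093])
f=cams.grab_frame("wrist")
h=cv2.cvtColor(f["color"],cv2.COLOR_RGB2HSV).astype(int)
m=((h[...,0]>95)&(h[...,0]<125)&(h[...,1]>100)&(h[...,2]>50)).astype(np.uint8)
n,l,s,c=cv2.connectedComponentsWithStats(m);i=1+np.argmax(s[1:,4]);print(s[i])
ys,xs=np.nonzero(l==i);u=int(np.median(xs));v=int(np.median(ys));print(u,v,depth(f,[[u,v],[u,v+10],[u,v-10]]))
print(proj(f,[[.492,.330,.05],[.492,.330,.11]]))
for r in(v-10,v,v+10): w=xs[ys==r]; print(r,w.min(),w.max())
E
```

```text
t 23.52 q [ 1.251 -0.787 -0.927  0.545 -0.99  -2.615] tcp [0.4476 0.3135 0.174 ] toolz [ 0.551  0.284 -0.785] tilt 38.3 toolx [-0.41   0.911  0.042] F [-0.3 -0.7 -0.2] w 0.0854
in tool [ -6.6 -12.9  92.7] world shift [  69.2   29.3 -116.3]
[ 213   75   78  115 6126]
249 127 [[0.46739051 0.31909251 0.07678373]
 [0.46783625 0.31902436 0.08670445]
 [0.46810769 0.31969605 0.06494902]]
[[248.91602417 128.12095276]
 [250.81379236 184.64913281]]
117 216 282
127 216 283
137 215 285
```

Call:
move_arm(
  series=[
    [6,0,-10,0],
    [16,8,-26,0],
    [16,8,-26,0],
    [16,8,-26,0],
    [0,0,0,0],
  ],
)

```text
time_s: 24.2
tcp_pos: [0.5067, 0.3341, 0.0852]
ee_rot: [0.161, 0.522, 0.786, 0.288]
wrist_force: [-0.1, -0.9, 0.1]
width: 0.0854
```

```bash
python3 -c "
from h import *
tgt([.492,.330,.093])"
```

```text
t 24.2 q [ 1.078 -0.528 -0.964  0.623 -0.651 -2.661] tcp [0.5067 0.3341 0.0852] toolz [ 0.554  0.285 -0.782] tilt 38.6 toolx [-0.403  0.914  0.048] F [-0.1 -0.9  0.1] w 0.0854
in tool [  2.6  -7.1 -15.4] world shift [ 10.2   8.8 -27.4]
```

Call:
move_arm(
  series=[
    [5,5,-14,0],
    [5,4,-14,0],
    [0,0,0,0],
  ],
)

```text
time_s: 24.58
tcp_pos: [0.5188, 0.342, 0.0608]
ee_rot: [0.162, 0.523, 0.785, 0.29]
wrist_force: [0.4, 0.8, 0.4]
width: 0.0852
```

Call:
move_arm(
  series=[
    [0,0,0,0],
    [0,0,0,0],
    [0,0,0,0],
    [0,0,0,0],
  ],
  jaw=1,
)

```text
time_s: 25.08
tcp_pos: [0.5189, 0.3422, 0.064]
ee_rot: [0.162, 0.523, 0.784, 0.292]
wrist_force: [1.4, 1.1, -2.4]
width: 0.0587
```

```bash
python3 -c "
from h import *
tgt([.492,.330,.093]); f=cams.grab_frame('wrist');print(depth(f,[[260,125],[260,167],[260,217],[260,283]]))"
```

```text
t 25.07 q [ 1.041 -0.458 -0.977  0.687 -0.561 -2.718] tcp [0.5189 0.3422 0.064 ] toolz [ 0.56   0.288 -0.777] tilt 39.0 toolx [-0.4    0.915  0.051] F [ 1.4  1.1 -2.4] w 0.0587
in tool [  1.1  -4.8 -41.1] world shift [-1.7  0.7 -6. ]
[[0.46782068 0.32196287 0.04406343]
 [0.46760038 0.32054204 0.06726392]
 [0.46773738 0.31935054 0.08918697]
 [0.47258099 0.32026718 0.11024057]]
```

Call:
move_arm(
  series=[
    [0,0,20,0],
    [0,-5,40,0],
    [2,-30,20,-0.05],
    [2,-50,0,-0.09],
    [2,-55,0,-0.09],
  ],
)

```text
time_s: 25.75
tcp_pos: [0.5208, 0.1952, 0.1334]
ee_rot: [0.192, 0.614, 0.72, 0.261]
wrist_force: [1.0, -0.2, -6.6]
width: 0.059
```

Call:
move_arm(
  series=[
    [8,-55,0,-0.09],
    [10,-55,0,-0.09],
    [10,-50,0,-0.09],
    [10,-35,0,-0.05],
    [0,0,0,0],
  ],
)

```text
time_s: 26.38
tcp_pos: [0.5534, -0.0109, 0.1213]
ee_rot: [0.228, 0.728, 0.608, 0.218]
wrist_force: [-0.7, 0.2, -6.9]
width: 0.0591
```

```bash
cat >> h.py <<'E'
def can():
    f=cams.grab_frame("wrist");s,M=st();P=depth(f,[[260,125],[260,167],[260,217],[260,270]])
    d=M[:2,2]/np.linalg.norm(M[:2,2]);ax=P[:,:2]+.03*d
    print("axis",np.c_[ax,P[:,2]].round(4).tolist())
    O=np.array([.629,-.0065]);c,sn=np.cos(-.076),np.sin(-.076);q=(ax.mean(0)-O)@np.array([[c,-sn],[sn,c]])
    print("stand xy mm",(q*1000).round(1)); return f,s,M
E
python3 -c "
from h import *
can()"
```

```text
t 26.43 q [ 0.574 -0.736 -0.976  0.515 -0.875 -2.564] tcp [ 0.5534 -0.01    0.1213] toolz [ 0.595 -0.065 -0.801] tilt 36.8 toolx [0.163 0.986 0.041] F [-1.   0.  -6.9] w 0.0584
axis [[0.5275, -0.0036, 0.1044], [0.5286, -0.0047, 0.1264], [0.5286, -0.0056, 0.1486], [0.5283, -0.0064, 0.1677]]
stand xy mm [-100.6   -6.2]
```

Call:
move_arm(
  series=[
    [14,7,0,0],
    [1,0,-15,0],
    [1,0,-15,0],
    [0,0,-8,0],
    [0,0,0,0],
  ],
)

```text
time_s: 27.05
tcp_pos: [0.5664, -0.002, 0.0752]
ee_rot: [0.225, 0.728, 0.611, 0.215]
wrist_force: [-0.4, 0.5, -5.5]
width: 0.0584
```

```bash
python3 -c "
from h import *
can()"
```

```text
t 27.1 q [ 0.553 -0.647 -1.02   0.562 -0.754 -2.627] tcp [ 0.5667 -0.0018  0.0759] toolz [ 0.59  -0.065 -0.805] tilt 36.4 toolx [0.161 0.986 0.039] F [ 0.1  0.5 -5.8] w 0.059
axis [[0.5405, 0.0051, 0.0583], [0.5407, 0.0041, 0.0814], [0.5411, 0.0032, 0.1033], [0.5434, 0.0021, 0.1212]]
stand xy mm [-88.1   3.5]
```

Call:
move_arm(
  series=[
    [4,-1,-2,0],
    [4,-1,0,0],
    [0,0,0,0],
  ],
)

```text
time_s: 27.48
tcp_pos: [0.576, -0.0036, 0.0758]
ee_rot: [0.226, 0.727, 0.611, 0.217]
wrist_force: [-0.5, -0.1, -6.7]
width: 0.0584
```

```bash
python3 -c "
from h import *
can()"
```

```text
t 27.52 q [ 0.533 -0.612 -1.002  0.564 -0.727 -2.619] tcp [ 0.5759 -0.0035  0.0757] toolz [ 0.592 -0.064 -0.804] tilt 36.5 toolx [0.16  0.986 0.04 ] F [-0.3  1.7 -5.1] w 0.0591
axis [[0.5495, 0.0037, 0.0597], [0.5506, 0.0026, 0.0816], [0.5517, 0.0015, 0.1031], [0.5514, 0.0008, 0.1223]]
stand xy mm [-78.6   2.7]
```

Call:
move_arm(
  series=[
    [3,0,-1,0],
    [0,0,0,0],
  ],
)

```text
time_s: 27.78
tcp_pos: [0.5792, -0.0036, 0.0749]
ee_rot: [0.226, 0.727, 0.61, 0.217]
wrist_force: [0.3, 0.3, -5.6]
width: 0.0586
```

Call:
move_arm(
  series=[
    [2,0,-1,0],
    [0,0,0,0],
  ],
)

```text
time_s: 28.02
tcp_pos: [0.5813, -0.0035, 0.0738]
ee_rot: [0.226, 0.727, 0.61, 0.217]
wrist_force: [-1.5, 0.1, -4.4]
width: 0.059
```

```bash
python3 -c "
from h import *
can()
print(np.mean([readout.get_state()['wrist_force'] for _ in range(3)],0))"
```

```text
t 28.07 q [ 0.523 -0.589 -0.993  0.568 -0.71  -2.619] tcp [ 0.5813 -0.0035  0.0738] toolz [ 0.592 -0.064 -0.803] tilt 36.5 toolx [0.16  0.986 0.04 ] F [-0.2 -0.3 -6.1] w 0.0585
axis [[0.5562, 0.0035, 0.056], [0.5559, 0.0026, 0.0796], [0.5573, 0.0015, 0.1008], [0.5579, 0.0006, 0.1197]]
stand xy mm [-72.6   3.1]
[-0.20076097 -0.26608446 -6.11114206]
```

```bash
cat >> h.py <<'E'
def bar(f):
    c=f["color"].astype(int);m=(c[...,0]>110)&(c[...,1]<45)&(c[...,2]<45);ys,xs=np.nonzero(m)
    P=depth(f,np.c_[xs,ys]);P=P[(P[:,2]>.015)&(P[:,2]<.05)]
    q=(P[:,:2]-[.629,-.0065])@np.array([[np.cos(.076),np.sin(.076)],[-np.sin(.076),np.cos(.076)]])*1000
    ok=(np.abs(q[:,0]+45)<25);q=q[ok];z=P[ok,2]*1000
    fr=q[(z>24)&(z<33),0]; tp=q[z>35.5,0]
    print("bar n",len(q),"y",np.percentile(q[:,1],[1,99]).round(1),"x pct",np.percentile(q[:,0],[2,10,50,90,98]).round(1),"front",np.percentile(fr,[10,50,90]).round(1) if len(fr) else None,"zmax",np.percentile(z,98).round(1))
E
python3 - <<'E'
from h import *
import pickle
bar(pickle.load(open("w1.pkl","rb")));bar(pickle.load(open("w7.pkl","rb")))
f=cams.grab_frame("wrist");bar(f);bar(cams.grab_frame("top"));bar(pickle.load(open("w9.pkl","rb"))[1]);bar(pickle.load(open("f0.pkl","rb"))["top"])
E
```

```text
bar n 359 y [-46.4 -14.7] x pct [-47.6 -47.2 -46.2 -40.9 -37.9] front [-47.3 -46.6 -45.8] zmax 38.7
bar n 1950 y [-45.4  50.4] x pct [-47.5 -47.1 -46.2 -40.8 -39.3] front [-47.3 -46.7 -46.1] zmax 39.2
bar n 900 y [-45.7  51.7] x pct [-46.8 -46.3 -45.4 -40.6 -38. ] front [-46.5 -45.7 -45. ] zmax 38.3
bar n 16 y [-45.4  49.1] x pct [-46.1 -45.4 -38.7 -38.2 -38. ] front [-44.9 -44.9 -44.9] zmax 39.4
bar n 10 y [-44.1  30.6] x pct [-46.2 -41.  -39.4 -39.1 -38.9] front None zmax 41.1
bar n 27 y [-45.6  43.1] x pct [-47.5 -47.3 -40.3 -39.  -38.7] front [-47.1 -47.1 -47.1] zmax 40.8
```

Call:
move_arm(
  series=[
    [3,0,0,0],
    [0,0,-2,0],
    [0,0,0,0],
  ],
)

```text
time_s: 28.55
tcp_pos: [0.5852, -0.0037, 0.074]
ee_rot: [0.227, 0.727, 0.61, 0.218]
wrist_force: [-2.5, 0.4, -5.7]
width: 0.059
```

```bash
python3 - <<'E'
from h import *
f,s,M=can();bar(f);bar(cams.grab_frame("wrist"))
E
```

```text
t 28.6 q [ 0.517 -0.576 -0.988  0.574 -0.7   -2.621] tcp [ 0.5851 -0.0037  0.0739] toolz [ 0.594 -0.064 -0.802] tilt 36.7 toolx [0.16  0.986 0.04 ] F [-3.9  0.1 -1.9] w 0.0588
axis [[0.5588, 0.0034, 0.0574], [0.5592, 0.0024, 0.08], [0.5609, 0.0013, 0.101], [0.5608, 0.0005, 0.1201]]
stand xy mm [-69.5   3.2]
bar n 906 y [-45.8  51.7] x pct [-43.6 -43.1 -42.1 -37.5 -34.9] front [-43.2 -42.5 -41.7] zmax 38.4
bar n 907 y [-45.6  51.7] x pct [-43.6 -43.1 -42.2 -37.4 -34.8] front [-43.2 -42.4 -41.8] zmax 38.4
```

The bar's front face has moved from -46.7 to -42.4 mm, so it is about 4 mm in. Now down to the board.

Call:
move_arm(
  series=[
    [0,0,-3,0],
  ],
)

```text
time_s: 28.78
tcp_pos: [0.5863, -0.0038, 0.074]
ee_rot: [0.229, 0.726, 0.61, 0.219]
wrist_force: [-13.6, -2.8, 13.1]
width: 0.0589
```

Call:
move_arm(
  series=[
    [0,0,-3,0],
  ],
)

```text
time_s: 28.9
tcp_pos: [0.5874, -0.0038, 0.0741]
ee_rot: [0.23, 0.726, 0.61, 0.22]
wrist_force: [-10.6, -2.5, 8.3]
width: 0.0586
```

```bash
python3 - <<'E'
from h import *
f,s,M=can();bar(f)
E
```

```text
t 28.95 q [ 0.513 -0.574 -0.993  0.588 -0.688 -2.631] tcp [ 0.5875 -0.0038  0.0742] toolz [ 0.6   -0.066 -0.797] tilt 37.2 toolx [0.16  0.986 0.039] F [-11.3  -1.    7. ] w 0.0589
axis [[0.5607, 0.0034, 0.0577], [0.5615, 0.0024, 0.0797], [0.5622, 0.0014, 0.1011], [0.5631, 0.0005, 0.1196]]
stand xy mm [-67.5   3.3]
bar n 918 y [-45.7  51.7] x pct [-42.2 -41.7 -40.8 -36.  -33.4] front [-41.9 -41.1 -40.3] zmax 38.3
```

Call:
move_arm(
  series=[
    [-2,0,0,0],
    [0,0,0,0],
  ],
)

```text
time_s: 29.2
tcp_pos: [0.5853, -0.0037, 0.0739]
ee_rot: [0.23, 0.726, 0.609, 0.22]
wrist_force: [-3.5, -0.2, -3.5]
width: 0.0589
```

```bash
python3 - <<'E'
from h import *
f,s,M=can();bar(f)
E
```

```text
t 29.25 q [ 0.517 -0.582 -0.998  0.587 -0.692 -2.632] tcp [ 0.5854 -0.0037  0.0739] toolz [ 0.6   -0.065 -0.797] tilt 37.1 toolx [0.16  0.986 0.04 ] F [-2.4  0.2 -3.9] w 0.0587
axis [[0.5595, 0.0034, 0.0564], [0.5603, 0.0024, 0.0787], [0.5599, 0.0015, 0.101], [0.5605, 0.0007, 0.1196]]
stand xy mm [-69.4   3.2]
bar n 904 y [-45.7  51.7] x pct [-43.  -42.5 -41.5 -36.8 -34.1] front [-42.6 -41.8 -41.1] zmax 38.3
```

Call:
move_arm(
  series=[
    [0,0,-1,0],
    [0,0,0,0],
    [0,0,0,0],
    [0,0,0,0],
  ],
  jaw=-1,
)

```text
time_s: 29.75
tcp_pos: [0.5883, -0.0018, 0.0782]
ee_rot: [0.232, 0.724, 0.609, 0.224]
wrist_force: [0.4, -0.2, 0.4]
width: 0.0854
```

```bash
python3 - <<'E'
from h import *
f,s,M=can();bar(f)
E
```

```text
t 29.8 q [ 0.516 -0.582 -0.995  0.593 -0.686 -2.634] tcp [ 0.5883 -0.0018  0.0782] toolz [ 0.607 -0.062 -0.792] tilt 37.6 toolx [0.156 0.987 0.043] F [0.8 0.3 0.1] w 0.0857
axis [[0.5569, 0.006, 0.0665], [0.5566, 0.0051, 0.0882], [0.5553, 0.0043, 0.1095], [0.5584, 0.0031, 0.1255]]
stand xy mm [-72.8   5.6]
bar n 842 y [-45.7  51.8] x pct [-44.9 -44.5 -43.7 -39.1 -36.4] front [-44.6 -44.  -43.4] zmax 38.5
```

Call:
move_arm(
  series=[
    [-8,1,10,0],
    [-15,2,20,0],
    [-18,2,24,0],
    [-20,2,28,0],
    [-20,0,40,0],
  ],
)

```text
time_s: 30.42
tcp_pos: [0.5039, 0.0033, 0.1991]
ee_rot: [0.231, 0.725, 0.61, 0.221]
wrist_force: [1.3, 1.8, 1.6]
width: 0.0856
```

Call:
move_arm(
  series=[
    [0,0,0,0],
    [0,0,0,0],
    [0,0,0,0],
  ],
)

```text
time_s: 30.8
tcp_pos: [0.5044, 0.0045, 0.2031]
ee_rot: [0.231, 0.725, 0.609, 0.224]
wrist_force: [-0.1, -0.5, 0.1]
width: 0.0851
```

```bash
python3 - <<'E'
from h import *
f=cams.grab_frame("wrist");st();bar(f);g=cams.grab_frame("top");bar(g)
b=cv2.resize(g["color"][80:280,170:410],(400,333));a=cv2.resize(f["color"],(400,300))
cv2.imwrite("pics/end.png",np.hstack([cv2.copyMakeBorder(a,0,33,0,0,0),b])[:,:,::-1])
E
```

```text
t 30.85 q [ 0.738 -0.94  -0.932  0.518 -1.159 -2.59 ] tcp [0.5043 0.0044 0.2027] toolz [ 0.607 -0.062 -0.793] tilt 37.6 toolx [0.157 0.987 0.043] F [ 0.3 -0.5 -0.9] w 0.0857
bar n 409 y [-45.7  51.7] x pct [-44.9 -44.5 -43.6 -39.1 -37.4] front [-44.8 -44.  -43.3] zmax 39.1
bar n 10 y [-44.   47.6] x pct [-44.8 -44.3 -36.9 -36.4 -36.4] front [-44.2 -44.2 -44.2] zmax 38.6
```

View pics/end.png

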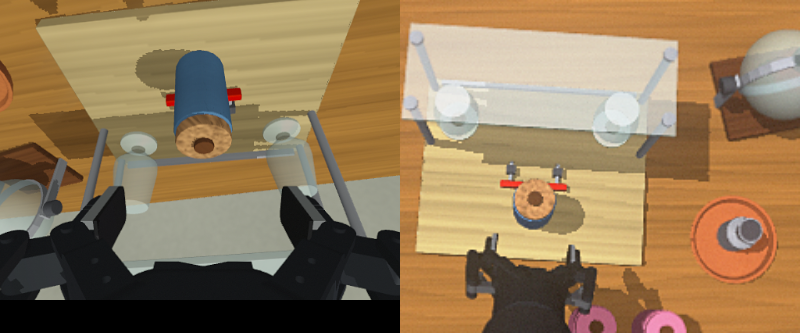

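The canister stands upright and centred on the bar, with its lid at (535,198) in the top view between bar ends 501 and 567. The bar is still 2.7 mm in. The jigger stands in the dish at (740,233), and the gripper is clear. Handing in.

```bash
python3 -c "
from plant import bot
print(bot.hand_in())"
```

```text
the job is handed in; nothing more can be done
None
```

I handed the job in at about 31 s. The canister was parked on the slate, the jigger now stands in the terracotta dish, and the canister is back on the board against the bar. `hand_in` reports no verdict, so the result rests on my own checks.

**Last checks**
- **Canister:** it stands upright, let go, within about 3 mm of the bar's middle sideways. The bar is still about 2.7 mm in, roughly 1.3 N, both on release and after I backed away.
- **Jigger:** it stands upright in the dish, a few mm from the centre. I lowered it until the wrist force reached about 15 N, then eased off before opening.
- **Tier and glasses:** both look unmoved in the pictures. I did not measure the glasses' shift.
- **Robot:** the gripper is clear of everything, with wrist force near zero.

**What disagreed or went wrong**
- **Tool tilt:** the moves cannot command tilt, so I got about 37° by stretching past the arm's reach. During this joint 3 read 1.492, just past its stated 1.49 limit, and the wrist force peaked near 91 N.
- **Reported TCP:** the fingertips lie about 29 mm behind it, not 17 mm ahead as stated. My first closing caught the canister's lid (48 mm opening). I reopened, went about 45 mm deeper and gripped properly.

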